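# Show the sticker under the middle spice pot to the phone

### The arm

A 7-joint arm with a two-finger parallel gripper is mounted at the origin on the work surface. World frame = base frame: x ahead of the robot, y to its left, z up, the work surface at z = 0. Lengths are in m, angles in rad, forces in N, time in s.
With the tool pointing down it reaches from about 0.4 to 0.875 m from the base axis. Payload 19.3 kg.
Tool frame: the origin (TCP) lies at the very end of the fingers, on their centre line; the grasp point (between the pads) lies 19 mm behind it; z points along the fingers, y is the line along which they close (so a half turn about z gives the same grasp; the last joint's range is limited). The gripper opens to 85 mm and grips with 20 to 120 N. Pads are 22 mm wide; open, the fingers measure 114 mm over their backs; the gripper's body (76 mm by 85 mm) begins 54 mm behind the grasp point. The pads swing forward as they close: fully open they stand 13 mm farther back than shut.
Start: joints at [1.273, 0.521, -0.036, 1.599, 0.021, 1.021, -0.113], TCP at [0.141, -0.609, 0.231] pointing down, gripper open.
Joint ranges: [-2.91, 2.91], [-0.3, 2.13], [-1.5, 1.42], [0.17, 2.43], [-1.26, 4.41], [0.16, 1.93], [-2.52, 2.52]. Speed limits (rad/s): [1.89, 1.89, 2.39, 2.39, 3.01, 3.01, 3.01].

### API

Orientations are given as [roll, pitch, yaw] about the fixed x, y, z axes, in that order (R = Rz(yaw) Ry(pitch) Rx(roll)).
In Python, from workcell import bot gives the robot as it stands.
- The arm moves only by the tool servo_tool, never from a script. Its argument "plan" is a list of rows, each a list of 7 numbers: the finger opening in cm, from 0 to 8.54, then the shift along the tool's x, y, z in cm, then the turn, a rotation vector about the tool's x, y, z in degrees. In form: [[fingers, x, y, z, wx, wy, wz], ...]. A call has 1 to 10 rows; each row is the pose to reach, as a shift and turn from the pose commanded when the call began, along the tool's axes at that moment; what a row does not reach only later rows make up. A row lasts 1/10 s, in which the tool goes at most 50 mm and 8.59 degrees, less where a joint would pass 70% of its speed; a pose out of reach is approached as far as the arm can. A call with a gripper value outside its range is refused whole. The fingers move at their own pace and stop on an object; "force" is the grip in N (left out, the last holds). Time passes only in rows, so rows that repeat a pose let the fingers close. It gives the time, the measured TCP pose, the force, the opening and the grip force at its end, in the units of the state.
- bot.observe(): the state, without advancing time (a new reading comes with each control period).
- bot.grab_frame(name): name is "side" or "top"; returns a dict with "frame" (384x512x3 uint8, blue, green, red), "mtx" (3x3 intrinsics, pixels), "k1" (the pictures are not rectified: a ray, as slopes to the right and down, at radius r is drawn at 1 + k1 r^2 times it, then the intrinsics apply), "R" (3x3) and "t" (3): a world point X has camera coordinates R X + t. Camera axes: x right, y down, z forward; pixel columns grow to the right and rows downward; lengths in m; the calibration is good to about 2 mm. A picture is of the moment at which its call begins. There is no depth.
- bot.job_done(): hands the job in; it is judged then, once.
The state is a dict: "clock": time; "qpos": joint angles; "qd": joint speeds; "joint_efforts": joint torques, N m; "position": TCP position; "tool_rot": TCP orientation; "force": force on the tool from outside, world axes, zero at the start; "moment": the same for the moment, N m; "grip_width": finger opening in m; "finger_force": force on a finger pad.
Only numpy, scipy, OpenCV 4.12 (cv2) and the standard library are available. Lean on these libraries where they do the work, as an engineer would, in place of code of your own. Each camera call takes 0.05 s, during which the arm holds its last target. There are 200 camera calls.

### The job

The refill sticker of the middle spice pot in the stack of three is on its underside: lift off the top pot and stand it upright on the narrow wooden spice step, in the free space between the two glass jars with its whole foot on the board, and leave the bottom pot where it is. Then pick up the middle pot and hold it in the air in front of the phone's lens with its underside facing the lens squarely, centred on the line of sight, the foot about 12 cm from the lens. Finish holding it still there, gripped and touching nothing else; do not drop the pots, do not touch the phone or its stand, and leave everything else standing where it is.

Things in the scene. Friction and masses are not known exactly. Their poses are not given: they have to be found in the camera images.
- pot_top_center (a point): the top pot of the stack: white ceramic spice pot, 58 mm across and 50 mm tall to its flat lid (plus a 3 mm boss on the lid, 33 mm across), upright straight sides from 7 to 39 mm up; it stands on a foot ring 46 mm across, 4 mm high, whose hollow holds the boss of the lid below. The lid is snug and stays on. 120 to 225 g. The point is its centre, 25 mm above the underside of its foot; z is the pot's own up axis. It starts with its foot 100 mm above the ledge.
- pot_top_foot (a point): the centre of the underside of the top pot's foot; z is the pot's up axis
- pot_middle_center (a point): the middle pot, alike in every way; the point is its centre, 25 mm above the underside of its foot; z is the pot's up axis. It starts with its foot 50 mm above the ledge. A round paper sticker, 28 mm across, is in the hollow of its foot.
- pot_middle_foot (a point): the centre of the underside of the middle pot's foot; z is the pot's up axis
- pot_bottom_center (a point): the bottom pot, alike; it stands loose on the ledge. The point is its centre, 25 mm above the ledge
- step_top (a point): the spice step, a fixed narrow wooden bench whose top board is 70 mm deep (its x) and 270 mm long (its y), 60 mm above the ledge. The point is the centre of the top face of the board, half-way between the two jars; its z is up and -x is its long front edge
- jar_left: amber glass spice jar with a steel screw cap, 40 mm across, 72 mm tall, standing loose on the step about 105 mm from its middle towards its +y end; origin at the centre of its underside
- jar_right: the same kind of jar, about 105 mm from the middle of the step towards its -y end; origin at the centre of its underside. Between the jars about 170 mm of board is free
- lens (a point): the lens of a black phone, 148 x 72 x 8 mm, leaning back in an aluminium stand fixed to the ledge. The point is on the glass, mid-width, 7 mm from the upper edge, about 155 mm above the ledge; its z axis is the line of sight, square to the screen, towards the robot's side and about 50 degrees above level (it differs by up to 7 degrees); y is level, x runs up along the phone
- stand: the phone's stand; origin at the underside of its base (105 x 80 mm), z up, its front (-x) is the side that the screen faces; the phone reaches 50 mm in front of the origin, 95 mm behind it and 175 mm above the ledge
- pinch_bowl: white ceramic pinch bowl, 72 mm across, 30 mm tall, empty, on the ledge beside the stack; origin at the centre of its underside
- plate: white melamine plate, 190 mm across, 16 mm high, on the far part of the ledge; origin at the centre of its underside
- teaspoon: steel teaspoon, 135 mm long, lying on the plate; origin on its underside near its middle
- diffuser: aluminium heat diffuser, a flat disc 150 mm across, 10 mm high, with a 120 mm handle, lying on the ledge; origin at the centre of the disc's underside
- pepper_mill: dark wooden pepper mill, 54 mm across, 141 mm tall, on the far part of the ledge; origin at the centre of its underside
- timer: round kitchen timer, 72 mm across, 43 mm tall, on the far part of the ledge; origin at the centre of its underside
Not all that is in view belongs to the job. Leave any blue or pink look-alike of the part that bears pot_top_center alone.

How it is judged:
On the way, in this order (a step that is already met when the one before it is completed fails the run):
1. the top pot stands upright on the step between the jars, let go (x of pot_top_foot in the frame of step_top between -0.012 and 0.012 m and y of pot_top_foot in the frame of step_top between -0.05 and 0.05 m and z of pot_top_foot in the frame of step_top between -0.004 and 0.004 m and angle between pot_top_foot's own z axis and vertical below 0.1 rad and contact force between the fingers and pot_top below 0.05 N and linear speed of pot_top below 0.02 m/s), for 0.2 s.
2. the middle pot is lifted clear of the bottom pot in the grip (height (world z) of pot_middle_foot above 0.08 m and contact force between the fingers and pot_middle above 1 N), for 0.2 s.
At the end, for the whole second after the job is handed in: Middle pot still in the fingers only, underside to the lens: foot 90-150 mm away, within 25 mm of the line of sight across each way, axes within 15 deg. Top pot upright, let go, on the step within 12 mm of the board's centre line and 50 mm of its middle. Bottom pot upright within 30 mm (all of step 1 and distance of pot_bottom_center from where it was at the start of the episode below 0.03 m and angle between pot_bottom_center's own z axis and vertical below 0.1 rad and x of pot_middle_foot in the frame of lens between -0.025 and 0.025 m and y of pot_middle_foot in the frame of lens between -0.025 and 0.025 m and z of pot_middle_foot in the frame of lens between 0.09 and 0.15 m and angle between the z axis of pot_middle_foot and the z axis of lens, either way round below 0.26 rad and angle between pot_middle_foot's own z axis and vertical below 1.3 rad and contact force between the fingers and pot_middle above 1 N and linear speed of pot_middle below 0.02 m/s and angular speed of pot_middle below 0.15 rad/s and contact force between pot_middle and stand below 0.05 N and contact force between pot_middle and pot_bottom below 0.05 N and contact force between pot_middle and pot_top below 0.05 N and contact force between pot_middle and jar_left below 0.05 N and contact force between pot_middle and jar_right below 0.05 N); the arm keeps its last pose, push and grip.
It fails at once if a bystander is shifted more than 30 mm (a jar on the step 20 mm), or a jar, the mill, the bowl or the timer is tipped (distance of any of jar_left, jar_right from where it was at the start of the episode above 0.02 m or distance of any of pinch_bowl, pepper_mill, timer, plate, teaspoon, diffuser from where it was at the start of the episode above 0.03 m or angle between any of jar_left, jar_right, pinch_bowl, pepper_mill, timer's own z axis and vertical above 0.3 rad).
It fails at once if the phone or its stand is touched with more than 1 N (contact force between stand and anything else above 1 N).
It fails at once if the top pot is let go in the air more than 15 mm above the step's board (z of pot_top_foot in the frame of step_top above 0.015 m and horizontal distance between pot_top_center and pot_bottom_center above 0.06 m and contact force between the fingers and pot_top below 0.02 N).
It fails at once if the middle pot is let go in the air, its foot more than 80 mm above the ledge (height (world z) of pot_middle_foot above 0.08 m and contact force between the fingers and pot_middle below 0.02 N).
It fails at once if a pot is tipped over or turned upside down (angle between any of pot_top_foot, pot_middle_foot's own z axis and vertical above 1.3 rad or angle between pot_bottom_center's own z axis and vertical above 0.5 rad).
It also fails if it takes over 61 s, if anything falls off the work surface, if the arm or the gripper's body presses on something with over 40 N, if the wrist force passes 120 N, or if a joint passes its speed limit or range.

## Working session

There is one attempt and no reset: what is moved stays moved. The work goes in short steps, Python scripts to look and compute and a tool call to move; the robot and the scene stay as the last step left them, time stands still between calls to the robot, and variables do not carry over. Pictures are saved under pics/ and viewed, at most 10 in all, crops included, and the job is handed in when it is done.

Besides the shell and the picture viewer there is one more tool, called after "Request:" by a JSON object that holds its "api" and its "payload", one argument or row to a line. servo_tool: Moves the arm, as the interface text tells. Its arguments: {"type":"object","properties":{"plan":{"type":"array","items":{"type":"array","items":{"type":"number"}}},"force":{"type":"number"}},"required":["plan"]}

```bash
ls; mkdir -p pics
python3 - <<'E'
from workcell import bot
import cv2,numpy as np
for n in("side","top"):
    f=bot.grab_frame(n); cv2.imwrite(f"pics/{n}0.png",cv2.resize(f["frame"],None,fx=1.5,fy=1.5)); np.savez(f"{n}0.npz",**f)
    print(n,f["mtx"].tolist(),f["k1"],(-f["R"].T@f["t"]).round(3),f["R"].round(3).tolist())
print(bot.observe())
E
```

```text
pics
side [[425.1586363202658, 0.0, 249.94158948363406], [0.0, 425.1586363202658, 189.6500614004026], [0.0, 0.0, 1.0]] -0.015601364952360449 [ 0.455 -0.79   0.967] [[0.994, -0.105, 0.012], [-0.07, -0.741, -0.668], [0.08, 0.664, -0.744]]
top [[386.022826713413, 0.0, 250.8171077173316], [0.0, 386.022826713413, 189.70840697159272], [0.0, 0.0, 1.0]] -0.05632654706804689 [ 0.461 -0.017  1.204] [[-0.007, -1.0, -0.006], [-0.998, 0.007, -0.067], [0.067, 0.006, -0.998]]
{'clock': 0.1, 'qpos': array([ 1.2727967 ,  0.52194996, -0.03635709,  1.59990743,  0.021201  ,
        1.0211164 , -0.11278832]), 'qd': array([-0.00011138, -0.00032987,  0.00019498, -0.00197037, -0.00057142,
       -0.00082469, -0.00010778]), 'joint_efforts': array([ 4.57635106e-03, -9.28496575e+01,  1.98423542e+00, -3.70535767e+01,
        1.81597529e-02,  5.29979050e-03,  3.77657329e-06]), 'position': array([ 0.14106684, -0.60857834,  0.23080133]), 'tool_rot': array([-3.14059793e+00,  5.52236508e-05,  2.27825809e-01]), 'force': array([-0.27095926, -0.13495186,  0.399145  ]), 'moment': array([ 0.016582  , -0.02643233, -0.01380297]), 'finger_force': 0.0, 'grip_width': 0.08511836709566391}
```

View pics/side0.png

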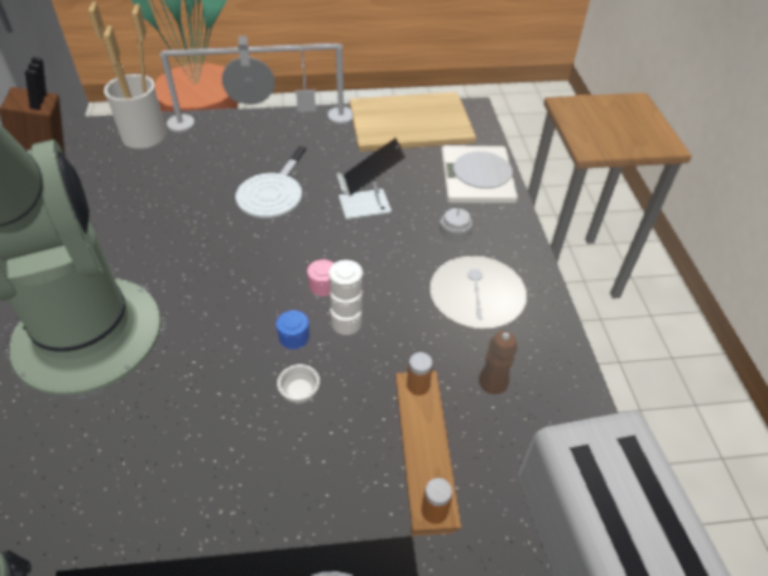

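View pics/top0.png

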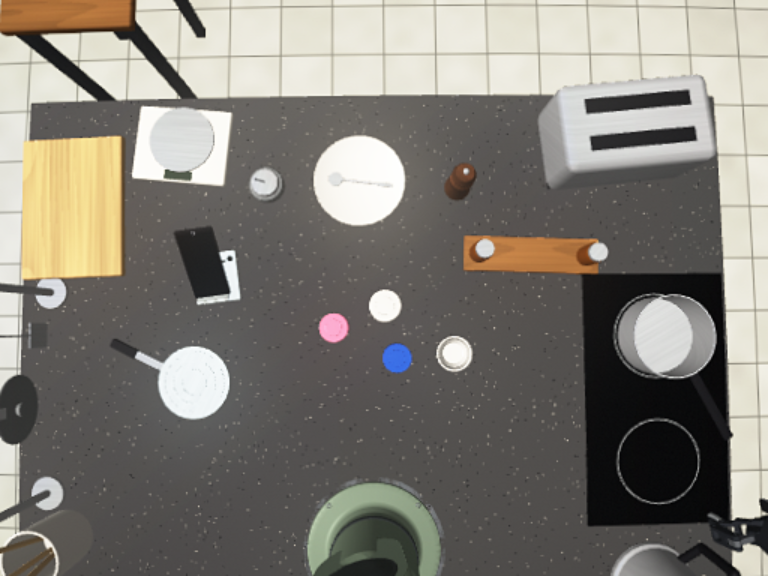

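Side shows the stack at (346,300), step with jars from (420,370) to (437,500), and the phone seen nearly edge-on at (372,165). Top shows the stack lid at (385,305), the step between (463,236) and (600,275), and the phone with its upper edge at about (195,232).

```bash
cat > h.py <<'E'
import numpy as np,cv2
from workcell import bot
def load(n): return dict(np.load(n,allow_pickle=True))
def ray(f,px):
    K=f["mtx"];k=float(f["k1"]);px=np.atleast_2d(np.asarray(px,float))
    u=cv2.undistortPoints(px.reshape(-1,1,2),K,np.array([k,0,0,0.])).reshape(-1,2)
    d=np.c_[u,np.ones(len(u))]@f["R"]; return -f["R"].T@f["t"],d
def onz(f,px,z):
    o,d=ray(f,px); return o+d*((z-o[2])/d[:,2])[:,None]
def tri(f,p,g,q):
    o1,d1=ray(f,p);o2,d2=ray(g,q);out=[]
    for a,b in zip(d1,d2):
        s=np.linalg.lstsq(np.c_[a,-b],o2-o1,rcond=None)[0]
        A=o1+s[0]*a;B=o2+s[1]*b; out.append(np.r_[(A+B)/2,np.linalg.norm(A-B)])
    return np.array(out)
def proj(f,X):
    r,_=cv2.Rodrigues(f["R"]); return cv2.projectPoints(np.atleast_2d(X).astype(float),r,f["t"],f["mtx"],np.array([float(f["k1"]),0,0,0]))[0].reshape(-1,2)
def blobs(m,amin=30):
    n,_,st,c=cv2.connectedComponentsWithStats(m.astype(np.uint8)); return [(c[i].round(1).tolist(),st[i].tolist()) for i in range(1,n) if st[i,4]>amin]
E
python3 - <<'E'
from h import *
t=load("top0.npz");s=load("side0.npz")
T=t["frame"];S=s["frame"]
a=cv2.resize(T[140:210,105:175],None,fx=8,fy=8,interpolation=cv2.INTER_CUBIC)[:,:400] if 0 else cv2.resize(T[140:212,105:172],(400,430),interpolation=cv2.INTER_CUBIC)
b=cv2.resize(S[85:152,213:280],(400,400),interpolation=cv2.INTER_CUBIC)
c=np.zeros((430,800,3),np.uint8);c[:,:400]=a;c[:400,400:]=b
cv2.imwrite("pics/phone.png",c)
def circ(img,box,mask,z,name):
    x0,y0,x1,y1=box;m=np.zeros(mask.shape,np.uint8);m[y0:y1,x0:x1]=mask[y0:y1,x0:x1]
    cs=max(cv2.findContours(m,0,1)[0],key=cv2.contourArea);e=cv2.fitEllipse(cs);print(name,e,onz(t,e[0],z).round(4))
g=T.min(2)
for name,box,z in(("stack",(240,185,275,220),.15),("jarL",(312,155,334,176),.132),("jarR",(388,158,408,178),.132),("bowl",(285,218,322,255),.03)):
    circ(T,box,(g>140).astype(np.uint8),z,name)
hsv=cv2.cvtColor(T,cv2.COLOR_BGR2HSV);m=((hsv[...,1]>120)&(hsv[...,0]<22)&(hsv[...,2]>90)).astype(np.uint8)
m[:140]=0;m[200:]=0;m[:,:290]=0
cs=max(cv2.findContours(m,0,1)[0],key=cv2.contourArea);r=cv2.minAreaRect(cs);bx=cv2.boxPoints(r);print(bx,onz(t,bx,.06).round(3))
g2=S.min(2);
for nm,(x0,y0,x1,y1) in (("jarL",(270,232,292,252)),("jarR",(280,317,305,336))):
    mm=np.zeros(g2.shape,np.uint8);mm[y0:y1,x0:x1]=(g2>110)[y0:y1,x0:x1];cc=max(cv2.findContours(mm,0,1)[0],key=cv2.contourArea);e=cv2.fitEllipse(cc);print(nm,e,onz(s,e[0],.132))
E
```

```text
stack ((256.293701171875, 203.39935302734375), (20.720184326171875, 21.157289505004883), 41.430728912353516) [[ 0.4938 -0.0257  0.15  ]]
jarL ((322.9331359863281, 164.9541015625), (11.51480484008789, 11.515676498413086), 167.27777099609375) [[ 0.6005 -0.213   0.132 ]]
jarR ((398.5443115234375, 167.40451049804688), (11.534342765808105, 11.837005615234375), 91.7192611694336) [[ 0.5924 -0.4264  0.132 ]]
bowl ((302.46630859375, 235.34246826171875), (22.896339416503906, 23.232633590698242), 124.58415222167969) [[ 0.3999 -0.1656  0.03  ]]
[[308.39096 179.92755]
 [309.04172 156.50119]
 [398.61148 158.98923]
 [397.96072 182.41559]] [[ 0.565 -0.182  0.06 ]
 [ 0.636 -0.185  0.06 ]
 [ 0.627 -0.455  0.06 ]
 [ 0.556 -0.451  0.06 ]]
jarL ((280.1679992675781, 240.901611328125), (14.532995223999023, 15.873429298400879), 94.0656967163086) [[ 0.59871718 -0.21514887  0.132     ]]
jarR ((292.117431640625, 326.6484069824219), (17.18305778503418, 17.866506576538086), 125.04905700683594) [[ 0.59060328 -0.42899688  0.132     ]]
```

View pics/phone.png

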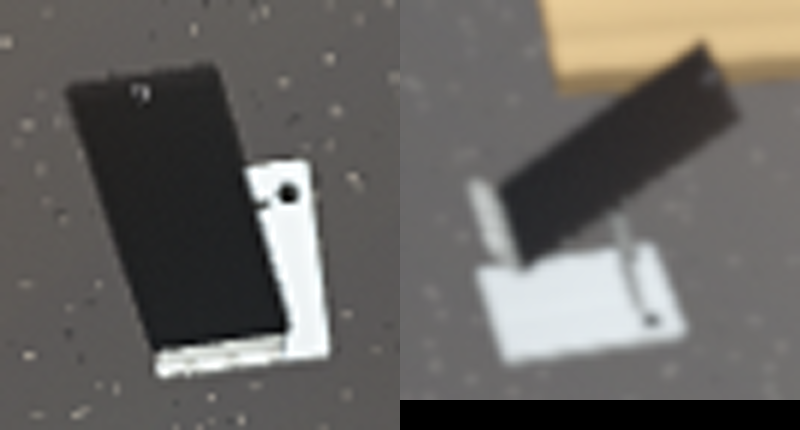

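The crop shows the lens at (140,92) in the top view and (311,77) in the side view, with the four phone corners clear in both.

Run:
```python
from h import *
t=load("top0.npz");s=load("side0.npz")
k=400/67
A=np.array([[140,92],[66,88],[216,65],[155,350],[287,330]])/k+[104.6,139.6]
B=np.array([[311,77],[304,40],[340,120],[100,188],[122,268]])/k+[212.6,84.6]
P=tri(t,A,s,B);print(P.round(4))
n=P[:,:3]
x=(n[1]+n[2]-n[3]-n[4])/2;y=(n[1]+n[3]-n[2]-n[4])/2
print(np.linalg.norm(x),np.linalg.norm(y),np.linalg.norm(n[1]-n[2]))
x/=np.linalg.norm(x)
# level y: cross
yy=np.r_[y[:2],0];yy/=np.linalg.norm(yy); x-=yy*(x@yy);x/=np.linalg.norm(x)
z=np.cross(x,yy);print("x",x,"y",yy,"z",z,"elev",np.degrees(np.arcsin(z[2])),"yaw",np.degrees(np.arctan2(z[1],z[0])), 'rawtop',n[1]-n[2])
print("target foot at .12:",n[0]+.12*z)
```

```text
[[6.307e-01 3.287e-01 1.511e-01 1.100e-03]
 [6.323e-01 3.639e-01 1.502e-01 6.000e-04]
 [6.427e-01 2.941e-01 1.479e-01 6.000e-04]
 [5.155e-01 3.453e-01 7.120e-02 3.000e-03]
 [5.239e-01 2.806e-01 6.670e-02 5.000e-04]]
0.14329537770403716 0.06802986764597783 0.07062530134575724
x [0.82139542 0.11502932 0.55863926] y [-0.138688    0.99033612  0.        ] z [-0.55324064 -0.07747656  0.82941074] elev 56.03825440464476 yaw -172.0280663846458 rawtop [-0.01039196  0.06981673  0.00235879]
target foot at .12: [0.56430436 0.31936463 0.25064672]
```

```bash
cat >> h.py <<'E'
from scipy.spatial.transform import Rotation as Rn
LZ=np.array([-.553,-.077,.829]);LZ/=np.linalg.norm(LZ);LY=np.array([-.139,.990,0]);LY-=LZ*(LY@LZ);LY/=np.linalg.norm(LY);LX=np.cross(LY,LZ)
LENS=np.array([.6307,.3287,.1515])
RF=np.c_[LY,LX,-LZ]; RV=Rn.from_euler("xyz",[np.pi,0,1.54]).as_matrix()
def go(p,R=RV,name=""):
    o=bot.observe();C=Rn.from_euler("xyz",o["tool_rot"]).as_matrix()
    print(name,"cm",(C.T@(np.array(p)-o["position"])*100).round(2),"deg",np.degrees(Rn.from_matrix(C.T@R).as_rotvec()).round(2))
E
python3 -c "
from h import *
go([.494,-.026,.26],name='hover')
print((LENS+LZ*.145+ -LZ*.019).round(4))"
```

```text
hover cm [ 47.54 -48.78  -2.87] deg [-5.000e-02 -3.000e-02 -7.518e+01]
[0.561 0.319 0.256]
```

Request:
{"api": "servo_tool", "payload": {
  "plan": [
    [8.5,0,0,-2.9,0,0,0],
    [8.5,47.5,-48.8,-2.9,0,0,-75],
    [8.5,47.5,-48.8,-2.9,0,0,-75],
    [8.5,47.5,-48.8,-2.9,0,0,-75],
    [8.5,47.5,-48.8,-2.9,0,0,-75],
    [8.5,47.5,-48.8,-2.9,0,0,-75],
    [8.5,47.5,-48.8,-2.9,0,0,-75],
    [8.5,47.5,-48.8,-2.9,0,0,-75],
    [8.5,47.5,-48.8,-2.9,0,0,-75],
    [8.5,47.5,-48.8,-2.9,0,0,-75]
  ],
  "force": 50
}}

```text
clock: 1.1
position: [0.3745, -0.2221, 0.2604]
tool_rot: [3.142, 0.0, 1.542]
force: [0.9, -0.3, 0.5]
grip_width: 0.0849
finger_force: 0.0
```

```bash
python3 -c "
from h import *
go([.494,-.026,.26],name='hover');print(bot.observe()['qpos'].round(2))"
```

```text
hover cm [19.94 11.39  0.03] deg [0.   0.02 0.14]
[ 0.84  0.21 -0.51  2.02  0.13  0.95  0.24]
```

Request:
{"api": "servo_tool", "payload": {
  "plan": [
    [8.5,20,11.4,0,0,0,0],
    [8.5,20,11.4,0,0,0,0],
    [8.5,20,11.4,0,0,0,0],
    [8.5,20,11.4,0,0,0,0],
    [8.5,20,11.4,0,0,0,0],
    [8.5,20,11.4,0,0,0,0],
    [8.5,20,11.4,0,0,0,0]
  ]
}}

```text
clock: 1.8
position: [0.4946, -0.0275, 0.2599]
tool_rot: [-3.141, -0.0, 1.538]
force: [0.4, -0.1, 0.1]
grip_width: 0.0851
finger_force: 0.0
```

```bash
python3 -c "
from h import *
go([.494,-.026,.106],name='grasp');print(bot.observe()['qpos'].round(2))
f=bot.grab_frame('side');cv2.imwrite('pics/s1.png',cv2.resize(f['frame'][90:290,130:390],(780,600)))"
```

```text
grasp cm [ 0.15 -0.05 15.39] deg [-0.05 -0.   -0.11]
[ 0.42  0.33 -0.61  1.88  0.22  1.   -0.32]
```

View pics/s1.png

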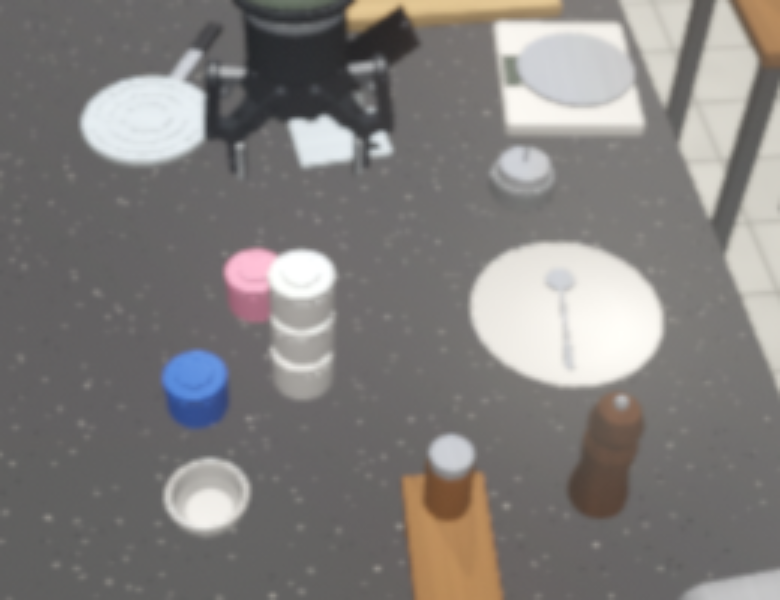

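The fingers (tips at 238 and 360, about 165 down) are centred over the stack at column 302. Descend and grip.

Request:
{"api": "servo_tool", "payload": {
  "plan": [
    [8.5,0.1,0,4,0,0,0],
    [8.5,0.1,0,8,0,0,0],
    [8.5,0.1,0,12,0,0,0],
    [8.5,0.1,0,14,0,0,0],
    [8.5,0.1,0,15.4,0,0,0],
    [8.5,0.1,0,15.4,0,0,0],
    [6.4,0.1,0,15.4,0,0,0],
    [6.4,0.1,0,15.4,0,0,0],
    [6.1,0.1,0,15.4,0,0,0],
    [5.9,0.1,0,15.4,0,0,0]
  ],
  "force": 50
}}

```text
clock: 2.85
position: [0.495, -0.027, 0.1069]
tool_rot: [3.141, 0.0, 1.537]
force: [-2.0, 0.2, -0.0]
grip_width: 0.0589
finger_force: 0.7
```

Request:
{"api": "servo_tool", "payload": {
  "plan": [
    [5.5,0,0,0,0,0,0],
    [5,0,0,0,0,0,0],
    [5,0,0,0,0,0,0],
    [5,0,0,0,0,0,0]
  ]
}}

```text
clock: 3.25
position: [0.4947, -0.0269, 0.107]
tool_rot: [3.142, 0.001, 1.537]
force: [-6.0, 1.3, 15.4]
grip_width: 0.0572
finger_force: 49.8
```

```bash
python3 -c "
from h import *
print(bot.observe())
for n in('side','top'):
  f=bot.grab_frame(n);c=proj(f,[[.494,-.026,.1]])[0].astype(int);globals()[n]=cv2.resize(f['frame'][c[1]-50:c[1]+50,c[0]-50:c[0]+50],(400,400))
cv2.imwrite('pics/g1.png',np.hstack([side,top]))"
```

```text
{'clock': 3.25, 'qpos': array([ 0.32134051,  0.54652543, -0.51119809,  2.02252577,  0.41987935,
        0.67518208, -0.49493921]), 'qd': array([-2.87936225e-04, -3.69950464e-04,  7.97659009e-04, -1.77899058e-03,
        5.92554573e-05, -4.61100283e-04,  2.85002893e-04]), 'joint_efforts': array([-1.86298415e-01, -7.36886215e+01, -6.52752042e+00, -2.53641057e+01,
        6.09590337e-01, -2.01852679e+00, -2.90001679e-02]), 'position': array([ 0.49471751, -0.02688209,  0.10699106]), 'tool_rot': array([3.14157476e+00, 5.60437156e-04, 1.53674382e+00]), 'force': array([-5.96774157,  1.27687378, 15.39260958]), 'moment': array([-0.01498781,  1.65407728,  0.00431389]), 'finger_force': 49.75242690517916, 'grip_width': 0.05718373671792638}
```

View pics/g1.png

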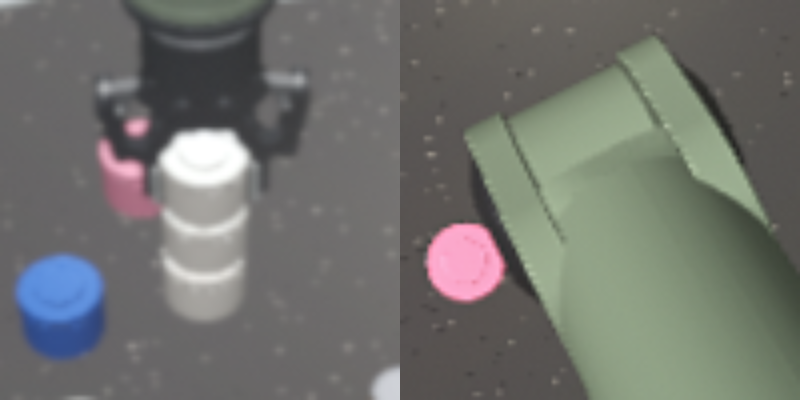

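The top pot is held centrally, the stack is straight. Lift it.

Request:
{"api": "servo_tool", "payload": {
  "plan": [
    [5,0,0,-0.5,0,0,0],
    [5,0,0,-1,0,0,0],
    [5,0,0,-2,0,0,0],
    [5,0,0,-4,0,0,0],
    [5,0,0,-7,0,0,0],
    [5,0,0,-10,0,0,0],
    [5,0,0,-12,0,0,0],
    [5,0,0,-13,0,0,0],
    [5,0,0,-13,0,0,0]
  ]
}}

```text
clock: 4.25
position: [0.4953, -0.0269, 0.2374]
tool_rot: [3.14, 0.0, 1.537]
force: [1.2, -0.2, -1.7]
grip_width: 0.0568
finger_force: 53.6
```

```bash
python3 -c "
from h import *
go([.5965,-.319,.22],name='step');print(bot.observe()['qpos'].round(2))
f=bot.grab_frame('side');cv2.imwrite('pics/l1.png',cv2.resize(f['frame'][90:290,130:390],(780,600)))"
```

```text
step cm [-28.85  11.11   1.77] deg [ 0.11  0.02 -0.2 ]
[ 0.42  0.36 -0.61  1.9   0.25  0.95 -0.34]
```

View pics/l1.png

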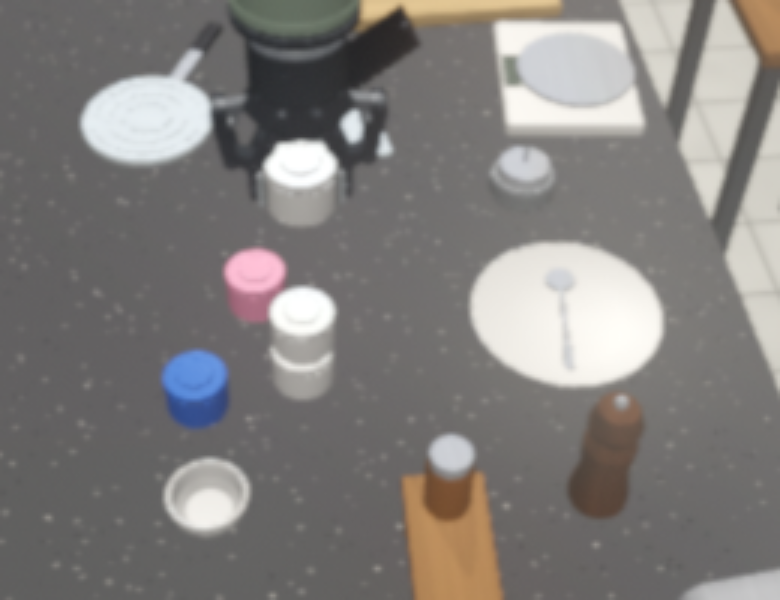

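The top pot is held upright (300,185) and the other two still stand. Move to the step.

Request:
{"api": "servo_tool", "payload": {
  "plan": [
    [5,-4,1.5,0,0,0,0],
    [5,-8,3,0,0,0,0],
    [5,-12,4.6,0,0,0,0],
    [5,-16,6.2,0,0,0,0],
    [5,-20,7.7,0,0,0,0],
    [5,-24,9.2,0,0,0,0],
    [5,-27,10.4,0,0,0,0],
    [5,-28.9,11.1,0,0,0,0],
    [5,-28.9,11.1,0,0,0,0],
    [5,-28.9,11.1,0,0,0,0]
  ]
}}

```text
clock: 5.3
position: [0.5955, -0.3189, 0.2345]
tool_rot: [-3.139, -0.001, 1.537]
force: [-0.5, 1.1, -1.5]
grip_width: 0.0568
finger_force: 53.8
```

```bash
python3 -c "
from h import *
go([.5965,-.319,.071],name='place');print(bot.observe()['qpos'].round(2))"
```

```text
place cm [-0.03  0.14 16.35] deg [-0.12 -0.08 -0.19]
[ 0.7   0.64 -0.49  1.43  0.32  1.15  0.13]
```

Request:
{"api": "servo_tool", "payload": {
  "plan": [
    [5,0,0.1,4,0,0,0],
    [5,0,0.1,8,0,0,0],
    [5,0,0.1,12,0,0,0],
    [5,0,0.1,14.5,0,0,0],
    [5,0,0.1,15.8,0,0,0],
    [5,0,0.1,16.2,0,0,0],
    [5,0,0.1,16.3,0,0,0],
    [5,0,0.1,16.3,0,0,0],
    [5,0,0.1,16.3,0,0,0]
  ]
}}

```text
clock: 6.2
position: [0.5975, -0.3197, 0.0746]
tool_rot: [3.14, 0.001, 1.537]
force: [0.9, -0.1, -2.6]
grip_width: 0.0569
finger_force: 53.8
```

```bash
python3 -c "
from h import *
go([.5965,-.319,.067],name='place');print(bot.observe()['force'])
f=bot.grab_frame('side');c=proj(f,[[.596,-.319,.09]])[0].astype(int);cv2.imwrite('pics/p1.png',cv2.resize(f['frame'][c[1]-70:c[1]+70,c[0]-70:c[0]+70],(560,560)))"
```

```text
place cm [ 0.07 -0.11  0.76] deg [ 0.09  0.04 -0.19]
[ 0.9111847  -0.06137249 -2.55203633]
```

View pics/p1.png

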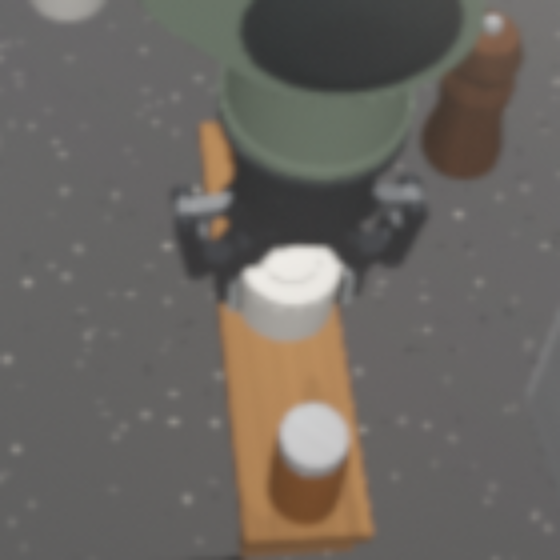

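The pot hovers at (290,300), centred over the board between the jars. Lower gently.

Request:
{"api": "servo_tool", "payload": {
  "plan": [
    [5,0,-0.1,0.3,0,0,0],
    [5,0,-0.1,0.5,0,0,0],
    [5,0,-0.1,0.6,0,0,0],
    [5,0,-0.1,0.7,0,0,0],
    [5,0,-0.1,0.7,0,0,0],
    [5,0,-0.1,0.7,0,0,0]
  ]
}}

```text
clock: 6.85
position: [0.5958, -0.3196, 0.0671]
tool_rot: [-3.141, 0.0, 1.537]
force: [-7.4, 2.0, 13.1]
grip_width: 0.0566
finger_force: 54.9
```

Contact (13 N up). Open slowly, then withdraw.

Request:
{"api": "servo_tool", "payload": {
  "plan": [
    [5.7,0,0,-0.1,0,0,0],
    [5.9,0,0,-0.1,0,0,0],
    [6.3,0,0,-0.1,0,0,0],
    [7,0,0,-0.1,0,0,0],
    [8.2,0,0,-0.1,0,0,0],
    [8.5,0,0,-0.1,0,0,0],
    [8.5,0,0,-0.1,0,0,0]
  ]
}}

```text
clock: 7.55
position: [0.596, -0.3194, 0.0673]
tool_rot: [-3.142, -0.0, 1.537]
force: [-0.4, -0.9, 1.1]
grip_width: 0.085
finger_force: 0.0
```

Request:
{"api": "servo_tool", "payload": {
  "plan": [
    [8.5,0,0,-2,0,0,0],
    [8.5,0,0,-5,0,0,0],
    [8.5,0,0,-9,0,0,0],
    [8.5,0,0,-13,0,0,0],
    [8.5,0,0,-17,0,0,0],
    [8.5,0,0,-17,0,0,0]
  ]
}}

```text
clock: 8.15
position: [0.598, -0.3201, 0.2431]
tool_rot: [3.134, 0.003, 1.536]
force: [0.5, -1.0, -0.3]
grip_width: 0.0849
finger_force: 0.0
```

```bash
python3 -c "
from h import *
go([.494,-.026,.24],name='stack')
f=bot.grab_frame('side');cv2.imwrite('pics/p2.png',cv2.resize(f['frame'][130:360,130:390],(680,600)))"
```

```text
stack cm [ 29.03 -11.41   0.14] deg [ 0.41  0.17 -0.2 ]
```

View pics/p2.png

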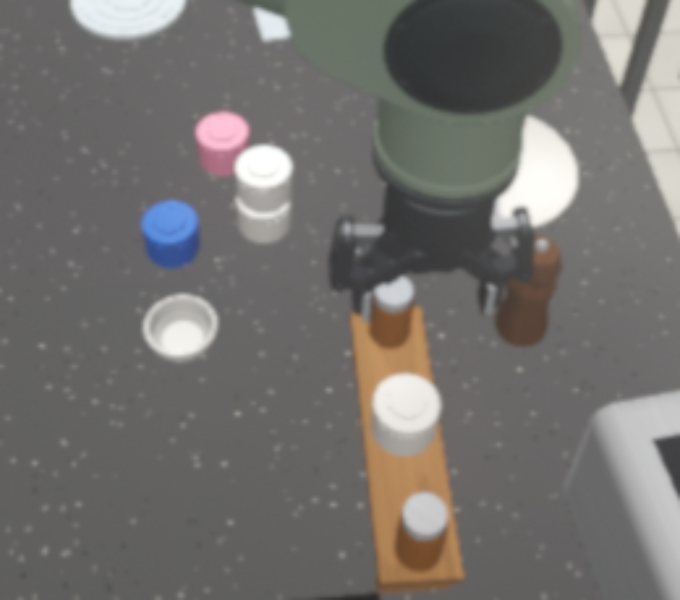

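The top pot stands upright on the board at (406,415) between both jars. Return to the stack.

Request:
{"api": "servo_tool", "payload": {
  "plan": [
    [8.5,5,-2,0.1,0,0,0],
    [8.5,9,-3.5,0.1,0,0,0],
    [8.5,13,-5.1,0.1,0,0,0],
    [8.5,17,-6.7,0.1,0,0,0],
    [8.5,21,-8.3,0.1,0,0,0],
    [8.5,25,-9.8,0.1,0,0,0],
    [8.5,29,-11.4,0.1,0,0,0],
    [8.5,29,-11.4,0.1,0,0,0],
    [8.5,29,-11.4,0.1,0,0,0]
  ]
}}

```text
clock: 9.1
position: [0.4915, -0.0253, 0.2358]
tool_rot: [-3.141, 0.0, 1.538]
force: [0.4, -0.9, -0.3]
grip_width: 0.085
finger_force: 0.0
```

Run:
```python
from h import *
go([.494,-.026,.057],name='grasp')
def lid(f,c,z):
    x,y=proj(f,[c])[0].astype(int);g=f['frame'].min(2);m=np.zeros(g.shape,np.uint8);m[y-16:y+17,x-16:x+17]=(g>140)[y-16:y+17,x-16:x+17]
    cc=max(cv2.findContours(m,0,1)[0],key=cv2.contourArea);e=cv2.fitEllipse(cc);print(e,onz(f,e[0],z).round(4))
t=bot.grab_frame('top');lid(t,[.596,-.319,.11],.11)
s=bot.grab_frame('side');lid(s,[.494,-.026,.09],.088);
s0=load('side0.npz');lid(s0,[.494,-.026,.14],.138)
lid(s,[.596,-.319,.11],.098)
```

```text
grasp cm [-0.06  0.27 17.88] deg [-0.04  0.01 -0.09]
((356.6399841308594, 167.31370544433594), (19.53876304626465, 22.621292114257812), 75.51807403564453) [[ 0.596  -0.3136  0.11  ]]
((230.1910400390625, 198.93209838867188), (22.46786117553711, 30.090879440307617), 0.7622045278549194) [[ 0.4919 -0.0344  0.088 ]]
((228.231689453125, 185.22850036621094), (25.814180374145508, 31.66909408569336), 139.3429412841797) [[ 0.4882 -0.0293  0.138 ]]
((284.8459167480469, 286.4331359863281), (25.8477783203125, 28.636796951293945), 0.0008061869884841144) [[ 0.596  -0.3178  0.098 ]]
```

Request:
{"api": "servo_tool", "payload": {
  "plan": [
    [8.5,-0.1,0.2,4,0,0,0],
    [8.5,-0.1,0.2,8,0,0,0],
    [8.5,-0.1,0.2,12,0,0,0],
    [8.5,-0.1,0.2,15,0,0,0],
    [8.5,-0.1,0.2,17,0,0,0],
    [8.5,-0.1,0.2,17.8,0,0,0],
    [8.5,-0.1,0.2,17.8,0,0,0],
    [8.5,-0.1,0.2,17.8,0,0,0]
  ]
}}

```text
clock: 10.0
position: [0.4943, -0.0271, 0.0589]
tool_rot: [3.141, 0.0, 1.536]
force: [0.2, 0.4, 0.2]
grip_width: 0.0851
finger_force: 0.0
```

Request:
{"api": "servo_tool", "payload": {
  "plan": [
    [6.4,0,0,0.1,0,0,0],
    [6.4,0,0,0.1,0,0,0],
    [6.1,0,0,0.1,0,0,0],
    [5.9,0,0,0.1,0,0,0],
    [5.5,0,0,0.1,0,0,0],
    [5,0,0,0.1,0,0,0],
    [5,0,0,0.1,0,0,0],
    [5,0,0,0.1,0,0,0]
  ],
  "force": 60
}}

```text
clock: 10.8
position: [0.4936, -0.0269, 0.0578]
tool_rot: [-3.141, 0.001, 1.537]
force: [-4.7, -1.1, 14.4]
grip_width: 0.0567
finger_force: 60.6
```

Request:
{"api": "servo_tool", "payload": {
  "plan": [
    [5,0,0,-0.5,0,0,0],
    [5,0,0,-1,0,0,0],
    [5,0,0,-2,0,0,0],
    [5,0,0,-4,0,0,0],
    [5,0,0,-8,0,0,0],
    [5,0,0,-13,0,0,0],
    [5,0,0,-18,0,0,0],
    [5,0,0,-22,0,0,0],
    [5,0,0,-24,0,0,0],
    [5,0,0,-24,0,0,0]
  ]
}}

```text
clock: 11.8
position: [0.4947, -0.0267, 0.3006]
tool_rot: [3.137, 0.001, 1.537]
force: [-0.6, -0.1, -2.9]
grip_width: 0.0568
finger_force: 64.8
```

Run:
```python
from h import *
pf=LENS+.127*LZ; print("final tcp",pf.round(3), bot.observe()['qpos'].round(2))
go(pf+[-.06,-.03,.12],RF,'pre')
f=bot.grab_frame('side');cv2.imwrite('pics/l2.png',cv2.resize(f['frame'][60:290,130:390],(680,600)))
```

```text
final tcp [0.56  0.319 0.257] [ 0.46  0.29 -0.64  1.82  0.2   1.09 -0.29]
pre cm [31.55 -0.47 -7.65] deg [-33.6    2.97  -9.62]
```

View pics/l2.png

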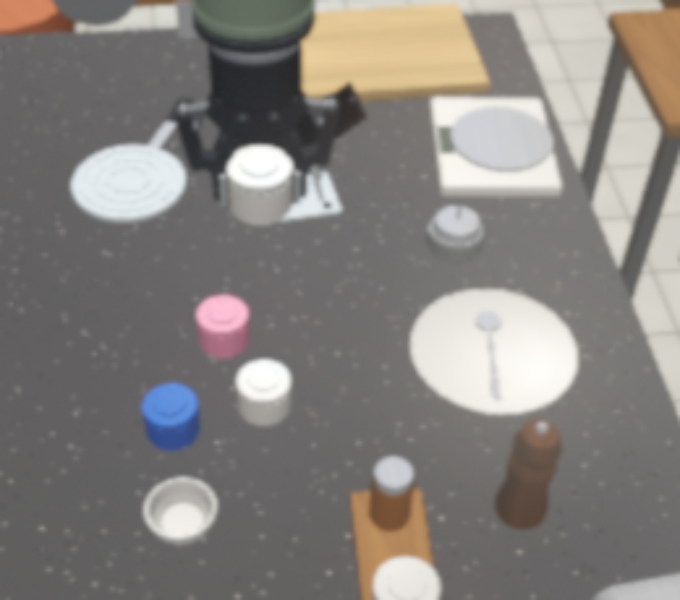

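The middle pot is gripped upright at (260,180) and the bottom pot stays at (264,390). Move to the pre-pose above the phone.

Request:
{"api": "servo_tool", "payload": {
  "plan": [
    [5,3.5,0,-0.8,-3.4,0.3,-1],
    [5,7,0,-1.6,-6.8,0.6,-2],
    [5,10.5,-0.1,-2.5,-10.2,0.9,-3],
    [5,14,-0.2,-3.4,-13.6,1.2,-4],
    [5,17.5,-0.3,-4.2,-17,1.5,-5],
    [5,21,-0.3,-5.1,-21,1.8,-6],
    [5,24.5,-0.4,-6,-25,2.2,-7],
    [5,28,-0.4,-6.8,-29,2.6,-8.3],
    [5,31.5,-0.5,-7.6,-33.6,3,-9.6],
    [5,31.5,-0.5,-7.6,-33.6,3,-9.6]
  ]
}}

```text
clock: 12.85
position: [0.4971, 0.2929, 0.3726]
tool_rot: [2.552, -0.003, 1.718]
force: [0.4, -0.6, -1.5]
grip_width: 0.0569
finger_force: 64.8
```

Run:
```python
from h import *
print(bot.observe()['qpos'].round(2),bot.observe()['finger_force'])
go(LENS+.127*LZ+[-.06,-.03,.12],RF,'pre')
go(LENS+.177*LZ,RF,'mid')
go(LENS+.127*LZ,RF,'fin')
```

```text
[-0.1   0.13 -0.81  1.97  0.73  0.75 -1.2 ] 64.79191665071994
pre cm [-0.44  0.46 -0.21] deg [-0.18 -0.41  0.27]
mid cm [ 1.65 -0.93  8.32] deg [-0.18 -0.41  0.27]
fin cm [ 1.62 -0.92 13.32] deg [-0.18 -0.41  0.27]
```

Request:
{"api": "servo_tool", "payload": {
  "plan": [
    [5,0.5,-0.2,2,0,0,0],
    [5,0.9,-0.5,4.5,0,0,0],
    [5,1.3,-0.7,6.5,0,0,0],
    [5,1.6,-0.9,8.3,0,0,0],
    [5,1.6,-0.9,10,0,0,0],
    [5,1.6,-0.9,11.5,0,0,0],
    [5,1.6,-0.9,12.6,0,0,0],
    [5,1.6,-0.9,13.3,0,0,0],
    [5,1.6,-0.9,13.3,0,0,0],
    [5,1.6,-0.9,13.3,0,0,0]
  ]
}}

```text
clock: 13.85
position: [0.5627, 0.3134, 0.2578]
tool_rot: [2.554, -0.002, 1.71]
force: [-0.1, 0.5, -1.2]
grip_width: 0.0567
finger_force: 64.8
```

Run:
```python
from h import *
go(LENS+.127*LZ,RF,'fin')
f=bot.grab_frame('side');F=proj(f,[LENS,LENS+.12*LZ,LENS+.17*LZ]);c=F[1].astype(int);o=c-[70,60]
im=cv2.resize(f['frame'][o[1]:o[1]+120,o[0]:o[0]+140],(700,600))
for p in F: cv2.circle(im,tuple(int(v) for v in (p-o)*5),4,(0,0,255),-1)
cv2.imwrite('pics/f1.png',im)
```

```text
fin cm [ 0.58 -0.18 -0.  ] deg [-0.28 -0.1  -0.07]
```

View pics/f1.png

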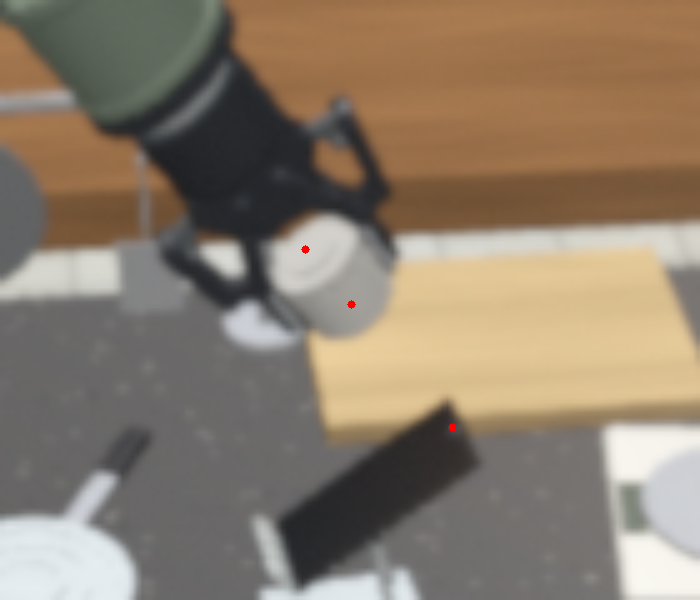

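The pot is gripped with its foot on the predicted line of sight (about 350,305), lens at (452,427), and nothing touching it. Trim the last few millimetres and settle.

Request:
{"api": "servo_tool", "payload": {
  "plan": [
    [5,0.3,-0.1,0,0,0,0],
    [5,0.5,-0.2,0,0,0,0],
    [5,0.5,-0.2,0,0,0,0],
    [5,0.5,-0.2,0,0,0,0],
    [5,0.5,-0.2,0,0,0,0],
    [5,0.5,-0.2,0,0,0,0],
    [5,0.5,-0.2,0,0,0,0],
    [5,0.5,-0.2,0,0,0,0]
  ]
}}

```text
clock: 14.7
position: [0.5606, 0.3181, 0.2566]
tool_rot: [2.554, -0.002, 1.71]
force: [0.6, -0.1, -1.7]
grip_width: 0.0567
finger_force: 64.8
```

Run:
```python
from h import *
go(LENS+.127*LZ,RF,'fin');o=bot.observe();print(abs(o['qd']).max(),o['finger_force'])
if abs(o['qd']).max()<.02 and o['finger_force']>20: print(bot.job_done())
```

```text
fin cm [ 0.08  0.01 -0.03] deg [-0.27 -0.09 -0.07]
0.0012821088927637745 64.84258483629674
the job is handed in; nothing more can be done
None
```

I handed the job in (no verdict returned): the top pot stands on the step between the jars, the bottom pot was left in place, and the middle pot is held still with its underside square to the lens, the foot about 12 cm away by my camera estimate.

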